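# Refill the dressing-stone bin

## Robot

A 6-joint arm with a two-finger parallel gripper is mounted at the origin on the work surface. World frame = base frame: x ahead of the robot, y to its left, z up, the work surface at z = 0. Lengths are in mm, angles in degrees, forces in N, time in s.
With the tool pointing down it reaches from about 350 to 850 mm from the base axis. Payload 8.1 kg.
Tool frame: the origin (TCP) lies between the finger pads; the fingertips stand 17 mm ahead of it and the grasp point (between the pads) lies 2 mm behind it; z points along the fingers, y is the line along which they close (so a half turn about z gives the same grasp; the last joint's range is limited). The gripper opens to 85 mm and grips with 20 to 120 N. Pads are 22 mm wide; open, the fingers measure 114 mm over their backs; the gripper's body (76 mm by 85 mm) begins 54 mm behind the grasp point. The pads swing forward as they close: fully open they stand 13 mm farther back than shut.
Start: joints at [-78.461, 7.471, 85.268, -0, 87.261, -4.893], TCP at [169.751, -575.491, 248.292] pointing down, gripper open.
Joint ranges: [-169.43, 169.43], [-51.17, 129.36], [1.28, 143.12], [-76.62, 256.62], [0, 156.53], [-152.29, 152.29]. Speed limits (degrees/s): [136.94, 136.94, 159.86, 180, 180, 180].

## Interface

Orientations are given as [roll, pitch, yaw] about the fixed x, y, z axes, in that order (R = Rz(yaw) Ry(pitch) Rx(roll)).
In Python, from bench import sense, snapshot, hand_in, trace, place_of gives the robot as it stands.
- The arm moves only by the shell command python3 -m handwheel 'ROWS' [FORCE]. ROWS is JSON, a list of rows, each a list of 7 numbers: the opening, from -1 (shut) to 1 (fully open), then the shift along the tool's x, y, z in cm, then the turn, a rotation vector about the tool's x, y, z in rad. A call has 1 to 12 rows; each row shifts and turns the commanded pose from where the row before left it, along the tool's axes as they then stand; what a row does not reach is not made up. A row lasts 1/12 s, in which the tool goes at most 41.7 mm and 7.16 degrees, less where a joint would pass 70% of its speed; a pose out of reach is approached as far as the arm can. A call with a gripper value outside its range is refused whole. The fingers move at their own pace and stop on an object; FORCE is the grip in N (left out, the last holds). Time passes only in rows, so rows that do not move let the fingers close. It gives the time, the measured TCP pose, the force, the opening and the grip force at its end, in the units of the state.
- sense(): the state, without advancing time (a new reading comes with each control period).
- snapshot(name): name is "scene" or "top" or "wrist"; returns a dict with "image" (384x512x3 uint8, red, green, blue), "intrinsics" (3x3 intrinsics, pixels), "R" (3x3) and "t" (3): a world point X has camera coordinates R X + t. Camera axes: x right, y down, z forward; pixel columns grow to the right and rows downward; lengths in mm; the calibration is good to about 2 mm. The wrist camera is an equidistant fisheye: a pixel r from the principal point sees the ray r / f radians off the axis. A picture is of the moment at which its call begins. There is no depth.
- hand_in(): hands the job in; it is judged then, once.
Trained networks look in a picture, given as the dict that the camera call returned (one of the last four; its "shot" number tells which), for a name from the list of things; names that differ only in an ending like _2 or _b are one class to them, and where a whole thing is asked for, a point or a joint stands for the part that bears it (a point fixed in the world has none). Each returns a list of dicts, best first, with "conf" (0 to 1); they miss things now and then, are a little off and sometimes report something else, mostly with a low value. They report only what shows in the picture. A call takes as long as a camera call.
- trace(picture, query): "pixels" (384x512 bool, what is visible of it).
- place_of(picture, query): "location" ([x, y, z] in mm, in world coordinates, good to about 4 mm: a listed point, or the origin of a listed thing).
The state is a dict: "time": time; "joint_pos": joint angles; "qd": joint speeds; "joint_efforts": joint torques, N m; "tool_pos": TCP position; "tcp_rot": TCP orientation; "ft_force": force on the tool from outside, world axes, zero at the start; "wrist_torque": the same for the moment, N m; "finger_gap": finger opening in mm; "grip_force": force on a finger pad.
Only numpy, scipy, OpenCV 4.12 (cv2) and the standard library are available. Lean on these libraries where they do the work, as an engineer would, in place of code of your own. Each camera call takes 0.05 s, during which the arm holds its last target. There are 200 camera calls.

## Task

Pull the yellow tilt-out bin open until it rests on its stop, then empty the scoop of dressing stones into it so that all six lie in the bin. Leave the bin fully open for the cutter, put the empty scoop back down flat on the bench and let go of it; leave the other bins shut and the vase, tumbler and cork wheel where they are.

Things in the scene. Friction and masses are not known exactly. Their poses are not given: they have to be found in the camera images.
- yellow (a joint): the YELLOW tilt-out bin: angle it has tipped out, 0 = shut, 0.75 = fully open on its stop; starts shut or slightly ajar (up to 0.06). It tips out towards the robot about a horizontal hinge along its front bottom edge, 16 mm above the bench. The hinge is stiff (about 0.22 N m, some 3 N at the handle) and the bin stays where it is left
- unit_yellow: fixed grey housing of the yellow bin, 140 wide, 176 high, 150 deep, closed on top (top 184 mm above the bench). One of three like units side by side, 141 mm apart (yellow, blue, green bins in any order) on a fixed rail 8 mm thick, all turned alike. Origin: bottom of its front face, midway; x from the front (which faces the robot) to the back, y along the row
- yellow_corner (a point): midpoint of the yellow bin's hinge line, the inside bottom front corner of the bin; turns with the bin. Axes: x from the front panel into the bin along its floor, y along the hinge, z up the front panel. Bin: front panel 4 mm thick, 134 wide, 160 high; inside 122 wide; floor 110 deep; back wall 100 high. A stone is in when its origin has x 0 to 110, y -61 to 61, z 0 to 115 mm here
- yellow_mouth (a point): middle of the top edge of the yellow bin's front panel, 160 mm up it from the hinge; turns with the bin, axes as yellow_corner. Fully open it is 109 mm out from the housing and 133 mm above the bench, and the bin's mouth spans from it back to the top of the back wall (12 mm inside the housing's front, 164 mm above the bench); the sides slope between the two
- yellow_handle (a point): middle of the yellow bin's steel bar handle: round bar 11 mm thick, 115 long along y, centre 35 mm in front of the panel (29 mm clear behind it), on two posts 44 mm either side. It is 39 mm in front of and 148 mm up from the hinge line, turning with the bin; shut, 164 mm above the bench and 20 mm below the housing's top. Axes as yellow_corner
- blue_handle (a point): the same point on the handle of the blue bin, which stays shut
- green_handle (a point): the same point on the handle of the green bin, which stays shut
- scoop: aluminium hand scoop holding the six stones, 170 long, 96 wide, 0.2 to 0.34 kg empty; origin at the centre of its underside, x towards its open front mouth, z up. Floor 3 mm, flat, no lip at the mouth; rear wall 58 high, side walls 58 high falling to 18 at the mouth. Level, the stones stay put; they slide out when it is tipped mouth down by 0.3 to 0.5 rad
- scoop_grip (a point): middle of the grip of the scoop's handle: a straight black bar along the scoop's x over its middle, 18 wide (in y), 22 high, centred 112 mm above the scoop's underside and 15 mm behind its middle; bar free for 45 mm before and 55 mm behind this point and 40 mm or more clear beneath; axes as the scoop's
- scoop_mouth (a point): middle of the front edge of the scoop's floor (underside), 85 mm ahead of its middle; axes as the scoop's
- vase: cut-glass vase, 165 high, 116 across the rim, 0.9 kg; origin under its foot
- tumbler: glass tumbler, 90 high, 76 across; origin under its foot
- wheel: cork polishing wheel lying flat, 110 across, 14 thick with a brass hub 22 high; origin under its centre
- stone0: one of six like grey-green dressing stones, 60 x 22 x 22 mm, 60 g; origin at the centre of its underside (as it lies at the start), x along its length
- stone1: one of six like grey-green dressing stones, 60 x 22 x 22 mm, 60 g; origin at the centre of its underside (as it lies at the start), x along its length
- stone2: one of six like grey-green dressing stones, 60 x 22 x 22 mm, 60 g; origin at the centre of its underside (as it lies at the start), x along its length
- stone3: one of six like grey-green dressing stones, 60 x 22 x 22 mm, 60 g; origin at the centre of its underside (as it lies at the start), x along its length
- stone4: one of six like grey-green dressing stones, 60 x 22 x 22 mm, 60 g; origin at the centre of its underside (as it lies at the start), x along its length
- stone5: one of six like grey-green dressing stones, 60 x 22 x 22 mm, 60 g; origin at the centre of its underside (as it lies at the start), x along its length

How it is judged (in metres and radians):
On the way, in this order (a step that is already met when the one before it is completed fails the run):
1. the yellow bin is open on its stop (0.71 rad or more) (value of joint yellow above 0.71 rad), for 0.2 s.
2. all six stones lie in the open yellow bin (x of stone0 in the frame of yellow_corner between -0.004 and 0.112 m and y of stone0 in the frame of yellow_corner between -0.064 and 0.064 m and z of stone0 in the frame of yellow_corner between -0.004 and 0.115 m and x of stone1 in the frame of yellow_corner between -0.004 and 0.112 m and y of stone1 in the frame of yellow_corner between -0.064 and 0.064 m and z of stone1 in the frame of yellow_corner between -0.004 and 0.115 m and x of stone2 in the frame of yellow_corner between -0.004 and 0.112 m and y of stone2 in the frame of yellow_corner between -0.064 and 0.064 m and z of stone2 in the frame of yellow_corner between -0.004 and 0.115 m and x of stone3 in the frame of yellow_corner between -0.004 and 0.112 m and y of stone3 in the frame of yellow_corner between -0.064 and 0.064 m and z of stone3 in the frame of yellow_corner between -0.004 and 0.115 m and x of stone4 in the frame of yellow_corner between -0.004 and 0.112 m and y of stone4 in the frame of yellow_corner between -0.064 and 0.064 m and z of stone4 in the frame of yellow_corner between -0.004 and 0.115 m and x of stone5 in the frame of yellow_corner between -0.004 and 0.112 m and y of stone5 in the frame of yellow_corner between -0.064 and 0.064 m and z of stone5 in the frame of yellow_corner between -0.004 and 0.115 m and value of joint yellow above 0.7 rad), for 0.2 s.
At the end, for the whole second after the job is handed in: The yellow bin is open by 0.70 rad or more (stop at 0.75); all six stones lie at rest inside it (in the frame of yellow_corner each origin within x -4 to 112, y -64 to 64, z -4 to 115 mm); the scoop stands flat on the bench, right way up (origin below 6 mm, tilt under 0.08 rad), let go and at rest (all of step 2 and height (world z) of scoop below 0.006 m and angle between scoop's own z axis and vertical below 0.08 rad and linear speed of scoop below 0.02 m/s and linear speed of each of stone0, stone1, stone2, stone3, stone4, stone5 below 0.03 m/s); the robot touches nothing.
It fails at once if the vase, tumbler or cork wheel is moved by more than 30 mm or knocked over (distance of any of vase, tumbler, wheel from where it was at the start of the episode above 0.03 m or angle between any of vase, tumbler's own z axis and vertical above 0.3 rad).
It fails at once if the blue or green bin is opened (its handle moves by more than 20 mm) (distance of any of blue_handle, green_handle from where it was at the start of the episode above 0.02 m).
It also fails if it takes over 72 s, if anything falls off the work surface, if the arm or the gripper's body presses on something with over 40 N, if the wrist force passes 120 N, or if a joint passes its speed limit or range.

## Working session

There is one attempt and no reset: what is moved stays moved. The work goes in short steps, Python scripts to look and compute and a shell command to move; the robot and the scene stay as the last step left them, time stands still between calls to the robot, and variables do not carry over. Pictures are saved under pics/ and viewed, at most 10 in all, crops included, and the job is handed in when it is done.

```bash
mkdir -p pics; cat > h.py <<'E'
from bench import *
import numpy as np, cv2
from scipy.spatial.transform import Rotation as Ro
def save(p,n): cv2.imwrite('pics/'+n,p['image'][:,:,::-1])
def tool():
    s=sense(); return s,np.array(s['tool_pos']),Ro.from_euler('xyz',s['tcp_rot'],degrees=True)
def to(goal,R2=None):
    s,p,R=tool(); print('t',s['time'],'tcp',np.round(p),np.round(s['tcp_rot'],1),'gap',s['finger_gap'])
    d=R.inv().apply(np.array(goal)-p)/10; print('shift cm',np.round(d,2))
    if R2 is not None: print('rotvec',np.round((R.inv()*R2).as_rotvec(),3))
E
python3 - <<'E'
from h import *
a=snapshot('scene');b=snapshot('top');save(a,'a.png');save(b,'b.png')
for p in (a,b):
    for q in ['yellow_handle','blue_handle','green_handle','yellow_corner','yellow_mouth','unit_yellow','scoop','scoop_grip','scoop_mouth','vase','tumbler','wheel']:
        r=place_of(p,q); print(q,[(np.round(x['location']).tolist(),round(x['conf'],2)) for x in r[:2]])
cv2.imwrite('pics/ab.png',cv2.resize(np.hstack([a['image'],b['image']])[:,:,::-1],(800,300)))
s=sense();print(s['time'],s['tcp_rot'])
E
```

```text
yellow_handle [([624.0, -195.0, 160.0], 0.49)]
blue_handle [([599.0, 90.0, 163.0], 0.74), ([612.0, -45.0, 164.0], 0.15)]
green_handle [([617.0, -46.0, 169.0], 0.61)]
yellow_corner [([423.0, 349.0, 4.0], 0.31)]
yellow_mouth [([660.0, -185.0, 179.0], 0.54)]
unit_yellow [([375.0, 416.0, 5.0], 0.67)]
scoop [([404.0, 378.0, -1.0], 0.63)]
scoop_grip [([392.0, 385.0, 113.0], 0.56)]
scoop_mouth [([487.0, 364.0, 0.0], 0.71), ([614.0, -46.0, 164.0], 0.41)]
vase [([441.0, -353.0, -3.0], 0.55)]
tumbler [([626.0, 356.0, 1.0], 0.96)]
wheel []
yellow_handle [([613.0, -50.0, 162.0], 0.7), ([623.0, -192.0, 162.0], 0.6)]
blue_handle [([597.0, 90.0, 164.0], 0.79), ([623.0, -190.0, 164.0], 0.18)]
green_handle [([614.0, -49.0, 163.0], 0.89)]
yellow_corner [([626.0, 360.0, 0.0], 0.18)]
yellow_mouth [([664.0, -189.0, 176.0], 0.82), ([626.0, 357.0, -1.0], 0.61)]
unit_yellow [([673.0, -182.0, 10.0], 0.93)]
scoop [([410.0, 380.0, -1.0], 0.94)]
scoop_grip [([388.0, 382.0, 110.0], 0.8)]
scoop_mouth [([490.0, 359.0, 0.0], 0.67)]
vase [([445.0, -356.0, 1.0], 0.59), ([624.0, -190.0, 162.0], 0.46)]
tumbler [([624.0, 358.0, -2.0], 0.65)]
wheel [([634.0, -360.0, -3.0], 0.83)]
1.3 [1.79999092e+02 1.70413563e-03 1.64287787e+01]
```

View pics/ab.png

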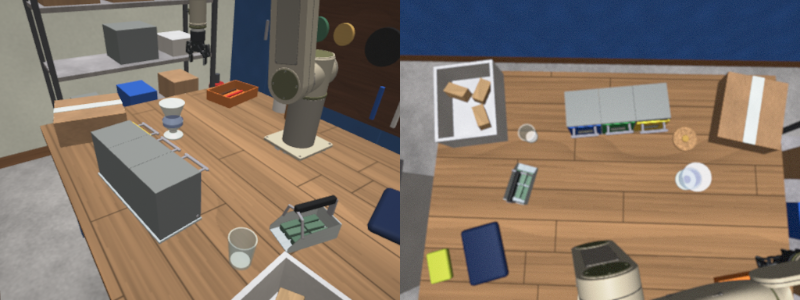

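The scene shows blue, green and yellow units from left to right in the top view. The yellow one is at the right, near the vase and wheel. The scoop is at the left with its mouth towards the units. I'll turn the tool first so that it closes along the unit's x axis (yaw 95).

```bash
python3 -m handwheel '[[-0.29,0,0,0,0,0,-0.1248],[-0.29,0,0,0,0,0,-0.1248],[-0.29,0,0,0,0,0,-0.1248],[-0.29,0,0,0,0,0,-0.1248],[-0.29,0,0,0,0,0,-0.1248],[-0.29,0,0,0,0,0,-0.1248],[-0.29,0,0,0,0,0,-0.1248],[-0.29,0,0,0,0,0,-0.1248],[-0.29,0,0,0,0,0,-0.1248],[-0.29,0,0,0,0,0,-0.1248],[-0.29,0,0,0,0,0,-0.1248],[-0.29,0,0,0,0,0,0]]' 50
python3 -c "
from h import *
to([623,-192,260],Ro.from_euler('xyz',[180,0,95],degrees=True))"
```

```text
time: 2.3
tool_pos: [169.8, -575.5, 248.3]
tcp_rot: [-180.0, 0.0, 95.4]
ft_force: [-0.1, 0.3, 0.5]
finger_gap: 30.1
grip_force: 0.0
t 2.3 tcp [ 170. -575.  248.] [-180.     0.    95.4] gap 30.05153015533875
shift cm [33.88 48.76 -1.17]
rotvec [-0.     0.     0.008]
```

```bash
python3 -m handwheel '[[-0.29,2.25,3.25,-0.1,0,0,0],[-0.29,2.25,3.25,-0.1,0,0,0],[-0.29,2.25,3.25,-0.1,0,0,0],[-0.29,2.25,3.25,-0.1,0,0,0],[-0.29,2.25,3.25,-0.1,0,0,0],[-0.29,2.25,3.25,-0.1,0,0,0],[-0.29,2.25,3.25,-0.1,0,0,0],[-0.29,2.25,3.25,-0.1,0,0,0],[-0.29,2.25,3.25,-0.1,0,0,0],[-0.29,2.25,3.25,-0.1,0,0,0],[-0.29,2.25,3.25,-0.1,0,0,0],[-0.29,2.25,3.25,-0.1,0,0,0]]'
python3 -m handwheel '[[-0.29,2.2,3.2,0,0,0,0],[-0.29,2.2,3.2,0,0,0,0],[-0.29,2.0,3.0,0,0,0,0],[-0.29,0,0,0,0,0,0],[-0.29,0,0,0,0,0,0]]'
python3 - <<'E'
from h import *
w=snapshot('wrist');save(w,'w1.png')
r=place_of(w,'yellow_handle');print(r)
for q in ('yellow_handle','green_handle','yellow_mouth'): print(q,place_of(w,q)[:2])
to([623,-192,260],Ro.from_euler('xyz',[180,0,95],degrees=True))
E
```

```text
time: 3.3
tool_pos: [535.6, -270.4, 260.6]
tcp_rot: [180.0, 0.0, 94.8]
ft_force: [0.2, -2.2, -1.2]
finger_gap: 30.4
grip_force: 0.0
time: 3.72
tool_pos: [623.3, -198.1, 259.5]
tcp_rot: [-180.0, -0.0, 95.0]
ft_force: [-0.4, -0.4, -0.0]
finger_gap: 29.9
grip_force: 0.0
[{'location': [622.6, -188.6, 163.6], 'conf': 0.61}]
yellow_handle [{'location': [622.6, -188.6, 163.6], 'conf': 0.61}]
green_handle [{'location': [616.8, -47.2, 168.9], 'conf': 0.94}]
yellow_mouth []
t 3.9667 tcp [ 621. -201.  261.] [180.    0.   94.9] gap 30.19135329552756
shift cm [0.89 0.23 0.06]
rotvec [ 0.     0.    -0.001]
```

View pics/w1.png

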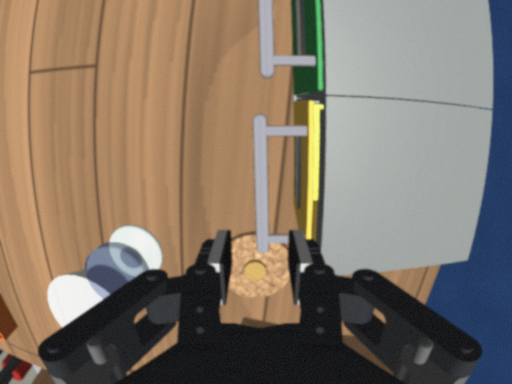

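The bar is at column 262, rows 120–248, and lies between the fingers (columns 228–292). I need about 10 mm more along the bar, then I can go down.

```bash
python3 -m handwheel '[[-0.29,1.0,0.2,2,0,0,0],[-0.29,0,0,2,0,0,0],[-0.29,0,0,2,0,0,0],[-0.29,0,0,1.8,0,0,0],[-0.29,0,0,1,0,0,0],[-0.29,0,0,1,0,0,0],[-0.29,0,0,0,0,0,0],[-0.29,0,0,0,0,0,0]]'
python3 - <<'E'
from h import *
w=snapshot('wrist');save(w,'w2.png')
E
python3 -m handwheel '[[-1,0,0,0,0,0,0],[-1,0,0,0,0,0,0],[-1,0,0,0,0,0,0],[-1,0,0,0,0,0,0],[-1,0,0,0,0,0,0],[-1,0,0,0,0,0,0]]' 50
```

```text
time: 4.63
tool_pos: [623.1, -190.2, 162.5]
tcp_rot: [-180.0, -0.0, 95.0]
ft_force: [0.1, 0.1, -0.7]
finger_gap: 30.1
grip_force: 0.0
time: 5.18
tool_pos: [624.2, -190.1, 164.1]
tcp_rot: [179.9, 0.1, 95.1]
ft_force: [-1.0, -1.3, 5.6]
finger_gap: 9.2
grip_force: 48.9
```

```bash
python3 -m handwheel '[[-1,0,-0.88,0.26,-0.06,0,0],[-1,0,-0.88,0.26,-0.06,0,0],[-1,0,-0.88,0.26,-0.06,0,0],[-1,0,-0.88,0.26,-0.06,0,0],[-1,0,-0.88,0.26,-0.06,0,0],[-1,0,-0.88,0.26,-0.06,0,0],[-1,0,0,0,0,0,0]]'
python3 -c "
from h import *
to([0,0,0]);print(sense()['joint_pos'])"
```

```text
time: 5.77
tool_pos: [570.7, -195.5, 135.1]
tcp_rot: [159.4, 0.1, 95.0]
ft_force: [21.6, -11.1, -28.4]
finger_gap: 8.8
grip_force: 50.3
t 5.7667 tcp [ 571. -196.  135.] [1.594e+02 1.000e-01 9.500e+01] gap 8.84073013001914
shift cm [ 24.44 -56.37  -6.83]
[-30.57581386  -2.80671266 110.41806378  14.1791792   56.1313498
 -41.79759634]
```

```bash
python3 -m handwheel '[[-1,0,-0.88,0.34,-0.06,0,0],[-1,0,-0.88,0.32,-0.06,0,0],[-1,0,-0.88,0.3,-0.06,0,0],[-1,0,-0.88,0.29,-0.06,0,0],[-1,0,-0.88,0.29,-0.06,0,0],[-1,0,0,0,0,0,0]]'
python3 -m handwheel '[[-1,0,-0.5,0.17,-0.03,0,0],[-1,0,-0.3,0.1,-0.02,0,0],[-1,0,0,0,0,0,0]]'
python3 - <<'E'
from h import *
to([0,0,0])
for c in ('scene','top'):
    p=snapshot(c);print([(q,place_of(p,q)[:1]) for q in ('yellow_handle','yellow_mouth','green_handle')])
save(snapshot('wrist'),'w3.png')
E
```

```text
time: 6.27
tool_pos: [540.4, -198.6, 103.2]
tcp_rot: [142.0, 0.1, 94.9]
ft_force: [18.1, -7.1, -14.2]
finger_gap: 8.9
grip_force: 50.7
time: 6.52
tool_pos: [538.3, -198.9, 99.6]
tcp_rot: [139.1, 0.1, 95.0]
ft_force: [2.7, -3.3, 1.1]
finger_gap: 8.9
grip_force: 52.5
t 6.5167 tcp [ 538. -199.  100.] [1.391e+02 1.000e-01 9.500e+01] gap 8.873953171388465
shift cm [ 24.51 -45.71 -26.49]
[('yellow_handle', [{'location': [542.0, -203.3, 96.9], 'conf': 0.97}]), ('yellow_mouth', [{'location': [555.5, -197.4, 138.4], 'conf': 0.72}]), ('green_handle', [{'location': [610.1, -49.6, 162.2], 'conf': 0.42}])]
[('yellow_handle', [{'location': [540.0, -201.2, 100.0], 'conf': 0.97}]), ('yellow_mouth', [{'location': [563.3, -199.7, 134.5], 'conf': 0.93}]), ('green_handle', [{'location': [612.0, -49.3, 161.5], 'conf': 0.8}])]
```

View pics/w3.png

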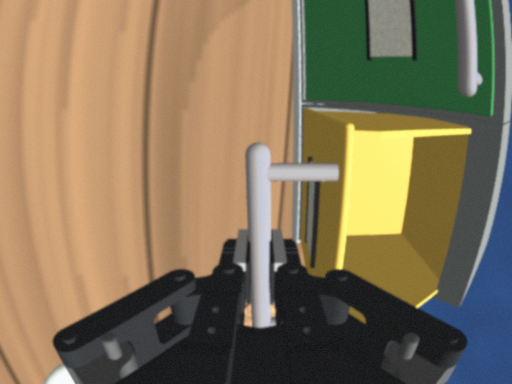

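The bin is open at the top right and the bar is held in the fingers at column 260. I'll nudge it a little further until the stop pushes back.

```bash
python3 -m handwheel '[[-1,0,-0.3,0.1,-0.02,0,0],[-1,0,-0.3,0.1,-0.02,0,0],[-1,0,0,0,0,0,0],[-1,0,0,0,0,0,0]]'
```

```text
time: 7.3
tool_pos: [538.4, -199.2, 99.1]
tcp_rot: [136.5, 0.2, 95.1]
ft_force: [-0.3, 5.6, 24.8]
finger_gap: 9.0
grip_force: 55.1
```

```bash
python3 -m handwheel '[[-0.29,0,0,0,0,0,0],[-0.29,0,0,0,0,0,0],[-0.29,0,0,0,0,0,0],[-0.29,0,0,0,0,0,0],[-0.29,0,0,-1,0,0,0],[-0.29,0,0,-2,0,0,0],[-0.29,0,0,-3,0,0,0],[-0.29,0,0,-3.5,0,0,0],[-0.29,0,0,-3.5,0,0,0],[-0.29,0,0,-3,0,0,0],[-0.29,0,0,0,0,0,0]]'
python3 - <<'E'
from h import *
to([391,383,250],Ro.from_euler('xyz',[180,0,167],degrees=True))
p=snapshot('top')
print([(q,[x['location'] for x in place_of(p,q)[:1]]) for q in ('yellow_handle','yellow_mouth','green_handle','scoop_grip','scoop_mouth','scoop','stone0')])
E
```

```text
time: 8.22
tool_pos: [424.8, -209.4, 214.7]
tcp_rot: [136.9, 0.4, 95.0]
ft_force: [-0.2, -0.8, 0.8]
finger_gap: 30.0
grip_force: 0.0
t 8.2167 tcp [ 425. -209.  215.] [136.9   0.4  95. ] gap 29.998249090643405
shift cm [59.28  3.99 -1.65]
rotvec [ 0.645  0.477 -1.191]
[('yellow_handle', []), ('yellow_mouth', [[563.1, -194.7, 133.5]]), ('green_handle', [[609.5, -49.4, 162.3]]), ('scoop_grip', [[388.3, 382.6, 116.2]]), ('scoop_mouth', [[489.3, 355.0, 0.4]]), ('scoop', [[410.5, 378.0, -0.9]]), ('stone0', [[444.9, -356.7, -0.3]])]
```

```bash
python3 -m handwheel '[[1,4,0,0,0.1075,0,0],[1,4,0,0,0.1075,0,0],[1,4,0,0,0.1075,0,0],[1,4,0,0,0.1075,0,0],[1,4,0,0,0.1075,0,0],[1,4,0,0,0.1075,0,0],[1,4,0,0,0.1075,0,0],[1,4,0,0,0,0,0],[1,4,0,0,0,0,0],[1,4,0,0,0,0,0],[1,4,0,0,0,0,0],[1,0,0,0,0,0,-0.1142]]'
python3 -m handwheel '[[1,0,0,0,0,0,-0.1142],[1,0,0,0,0,0,-0.1142],[1,0,0,0,0,0,-0.1142],[1,0,0,0,0,0,-0.1142],[1,0,0,0,0,0,-0.1142],[1,0,0,0,0,0,-0.1142],[1,0,0,0,0,0,-0.1142],[1,0,0,0,0,0,-0.1142],[1,0,0,0,0,0,-0.1142],[1,0,0,0,0,0,-0.1142],[1,0,0,0,0,0,0]]'
python3 - <<'E'
from h import *
p=snapshot('wrist');save(p,'w4.png')
print([(q,[x['location'] for x in place_of(p,q)[:1]]) for q in ('scoop_grip','scoop_mouth','scoop')])
to([391,383,220],Ro.from_euler('xyz',[180,0,167],degrees=True))
E
```

```text
time: 9.62
tool_pos: [387.2, 194.9, 211.2]
tcp_rot: [173.4, -0.5, 102.0]
ft_force: [0.3, -0.6, 0.5]
finger_gap: 85.1
grip_force: 0.0
time: 10.53
tool_pos: [389.0, 188.1, 211.1]
tcp_rot: [177.1, 5.9, 167.7]
ft_force: [0.3, 0.1, -0.5]
finger_gap: 85.2
grip_force: 0.0
[('scoop_grip', [[388.5, 384.3, 112.1]]), ('scoop_mouth', [[487.6, 363.6, 1.6]]), ('scoop', [[404.2, 379.9, 2.6]])]
t 10.7333 tcp [389. 188. 212.] [177.    5.9 167.2] gap 85.56000649093015
shift cm [ 4.06 19.11 -0.26]
rotvec [0.052 0.103 0.006]
```

View pics/w4.png

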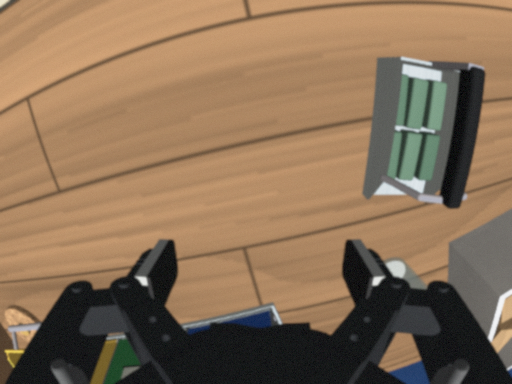

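The scoop is at the upper right, around (425,130), with its black grip on the right and six stones in two rows. I'll level the tool and go over the grip.

```bash
python3 -m handwheel '[[1,0,0,0,0.052,0.103,0.006],[1,0.73,3.18,0,0,0,0],[1,0.73,3.18,0,0,0,0],[1,0.73,3.18,0,0,0,0],[1,0.73,3.18,0,0,0,0],[1,0.73,3.18,0,0,0,0],[1,0.73,3.18,0,0,0,0],[1,0,0,0,0,0,0],[1,0,0,0,0,0,0]]'
python3 - <<'E'
from h import *
p=snapshot('wrist')
print([(q,[np.round(x['location'],1).tolist() for x in place_of(p,q)[:1]]) for q in ('scoop_grip','scoop_mouth','scoop')])
to([388.5,383.5,112],Ro.from_euler('xyz',[180,0,167.5],degrees=True))
E
```

```text
time: 11.48
tool_pos: [388.6, 384.7, 211.4]
tcp_rot: [-180.0, 0.0, 167.2]
ft_force: [0.0, -0.9, 0.1]
finger_gap: 85.5
grip_force: 0.0
[('scoop_grip', [[390.4, 382.3, 109.7]]), ('scoop_mouth', []), ('scoop', [[405.4, 380.2, -1.5]])]
t 11.6833 tcp [389. 383. 212.] [1.800e+02 1.000e-01 1.671e+02] gap 85.38112677584682
shift cm [ 0.12  0.07 10.02]
rotvec [ 0.     0.001 -0.008]
```

```bash
python3 -m handwheel '[[1,-0.8,0,2.5,0,0,-0.008],[1,0,0,2.5,0,0,0],[1,0,0,2.5,0,0,0],[1,0,0,1.5,0,0,0],[1,0,0,0.8,0,0,0],[1,0,0,0,0,0,0],[-1,0,0,0,0,0,0],[-1,0,0,0,0,0,0],[-1,0,0,0,0,0,0],[-1,0,0,0,0,0,0],[-1,0,0,0,0,0,0],[-1,0,0,0,0,0,0]]' 110
python3 -m handwheel '[[-1,0,0,0,0,0,0],[-1,0,0,0,0,0,0],[-1,0,0,-0.5,0,0,0],[-1,0,0,-1,0,0,0],[-1,0,0,-1.5,0,0,0],[-1,0,0,-1.5,0,0,0],[-1,0,0,-0.5,0,0,0],[-1,0,0,0,0,0,0]]'
python3 - <<'E'
from h import *
print(sense()['wrist_torque'])
p=snapshot('scene');c=p['image']
q=snapshot('wrist')
cv2.imwrite('pics/s5.png',np.hstack([cv2.resize(c[150:384,300:512],None,fx=1.64,fy=1.64),q['image']])[:384,:800,::-1])
to([0,0,0])
E
```

```text
time: 12.68
tool_pos: [397.7, 382.2, 115.3]
tcp_rot: [179.9, 0.1, 167.6]
ft_force: [0.3, 1.0, -1.8]
finger_gap: 15.9
grip_force: 107.4
time: 13.35
tool_pos: [397.7, 382.1, 165.8]
tcp_rot: [179.9, 0.2, 167.6]
ft_force: [0.6, 0.3, -5.6]
finger_gap: 16.0
grip_force: 107.8
[ 0.03476979 -0.06235432  0.007358  ]
t 13.45 tcp [397. 381. 164.] [-180.     0.   167.6] gap 16.01962146230149
shift cm [ 30.57 -45.76  16.34]
```

View pics/s5.png

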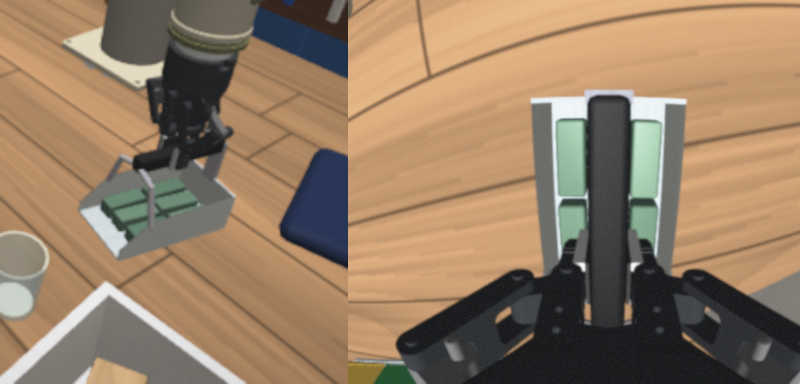

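The scoop is held level with all six stones in it. Next I lift it and carry it across with gentle ramps.

```bash
python3 -m handwheel '[[-1,0,0,-0.7,0,0,0],[-1,0,0,-1.5,0,0,0],[-1,0,0,-2.5,0,0,0],[-1,0,0,-3,0,0,0],[-1,0,0,-3,0,0,0],[-1,0,0,-3,0,0,0],[-1,0,0,-2,0,0,0],[-1,0,0,-1,0,0,0],[-1,-0.4,-0.9,0,0,0,0],[-1,-0.8,-1.8,0,0,0,0],[-1,-1.2,-2.7,0,0,0,0],[-1,-1.43,-3.2,0,0,0,0]]'
python3 -m handwheel '[[-1,-1.43,-3.2,0,0,0,0],[-1,-1.43,-3.2,0,0,0,0],[-1,-1.43,-3.2,0,0,0,0],[-1,-1.43,-3.2,0,0,0,0],[-1,-1.43,-3.2,0,0,0,0],[-1,-1.43,-3.2,0,0,0,0],[-1,-1.43,-3.2,0,0,0,0],[-1,-1.43,-3.2,0,0,0,0],[-1,-1.43,-3.2,0,0,0,0],[-1,-1.43,-3.2,0,0,0,0],[-1,-1.43,-3.2,0,0,0,0],[-1,-1.43,-3.2,0,0,0,0]]'
python3 -m handwheel '[[-1,-1.2,-2.7,0,0,0,0],[-1,-0.8,-1.8,0,0,0,0],[-1,-0.4,-0.9,0,0,0,0],[-1,0,0,0,0,0,-0.05],[-1,0,0,0,0,0,-0.1],[-1,0,0,0,0,0,-0.1],[-1,0,0,0,0,0,-0.05],[-1,0,0,0,0,0,0],[-1,0,0,0,0,0,0]]'
python3 - <<'E'
from h import *
w=snapshot('wrist');p=snapshot('scene');t=snapshot('top')
for s in (w,p,t): print([(q,[np.round(x['location'],1).tolist() for x in place_of(s,q)[:1]]) for q in ('scoop_grip','scoop_mouth','yellow_mouth','yellow_handle')])
cv2.imwrite('pics/s6.png',np.hstack([cv2.resize(t['image'][60:260,150:412],None,fx=1.5,fy=1.92),cv2.resize(p['image'][60:260,50:330],None,fx=1.45,fy=1.92)])[:,:800,::-1])
to([519,-201,330],Ro.from_euler('xyz',[180,0,185],degrees=True)); print(sense()['joint_pos'])
E
```

```text
time: 14.45
tool_pos: [414.7, 288.3, 328.0]
tcp_rot: [-179.9, -0.1, 167.7]
ft_force: [1.1, -0.8, -5.9]
finger_gap: 16.2
grip_force: 108.0
time: 15.45
tool_pos: [499.6, -124.5, 328.4]
tcp_rot: [180.0, -0.2, 167.6]
ft_force: [1.2, 0.9, -6.4]
finger_gap: 16.1
grip_force: 108.1
time: 16.2
tool_pos: [512.1, -179.9, 329.6]
tcp_rot: [179.9, -0.1, -175.3]
ft_force: [-0.4, -0.2, -6.9]
finger_gap: 15.9
grip_force: 108.1
[('scoop_grip', [[501.6, -181.1, 325.9]]), ('scoop_mouth', []), ('yellow_mouth', []), ('yellow_handle', [[551.7, -209.3, 217.8]])]
[('scoop_grip', [[504.0, -178.8, 328.4]]), ('scoop_mouth', [[607.0, -173.2, 213.4]]), ('yellow_mouth', [[557.3, -195.8, 135.5]]), ('yellow_handle', [[539.6, -206.4, 94.0]])]
[('scoop_grip', [[503.0, -182.7, 326.5]]), ('scoop_mouth', [[607.0, -173.5, 214.0]]), ('yellow_mouth', [[479.8, -210.2, 217.4]]), ('yellow_handle', [[596.7, 90.7, 163.1]])]
t 16.95 tcp [ 513. -180.  331.] [ 1.800e+02  1.000e-01 -1.752e+02] gap 16.143370568511934
shift cm [-0.45 -2.1   0.13]
rotvec [ 0.     0.001 -0.004]
[-2.48135747e+01 -2.48569354e+00  8.69339900e+01  4.00898164e-02
  9.54835155e+01 -1.19599243e+02]
```

View pics/s6.png

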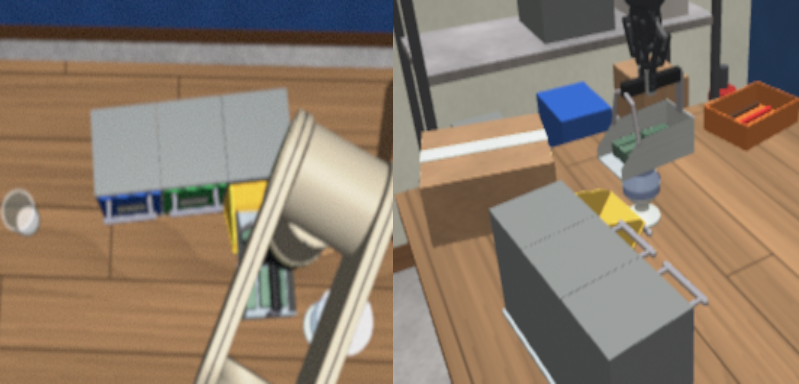

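```bash
python3 -m handwheel '[[-1,0.3,-0.9,0.5,0,0,0],[-1,0.3,-1,1.2,0,0,0],[-1,0,0,1.8,0,0,0],[-1,0,0,1.5,0,0,0],[-1,0,0,0.8,0,0,0],[-1,0,0,0.2,0,0,0],[-1,0,0,0,0,0,0]]'
python3 -m handwheel '[[-1,-0.35,0,-0.28,0,0.03,0],[-1,-0.71,0,-0.55,0,0.06,0],[-1,-0.71,0,-0.55,0,0.06,0],[-1,-0.71,0,-0.55,0,0.06,0],[-1,-0.35,0,-0.28,0,0.03,0],[-1,0,0,0,0,0,0]]'
python3 - <<'E'
from h import *
p=snapshot('scene')
print([(q,[np.round(x['location'],1).tolist() for x in place_of(p,q)[:1]]) for q in ('scoop_grip','scoop_mouth','yellow_mouth')])
cv2.imwrite('pics/s7.png',cv2.resize(p['image'][60:260,80:330],None,fx=3,fy=3)[:,:,::-1]); print(sense()['joint_pos'])
E
```

```text
time: 17.53
tool_pos: [507.8, -200.1, 270.1]
tcp_rot: [179.9, -0.0, -175.2]
ft_force: [0.1, 0.1, -6.0]
finger_gap: 16.1
grip_force: 108.1
time: 18.03
tool_pos: [540.6, -197.2, 291.4]
tcp_rot: [-180.0, -13.6, -175.1]
ft_force: [0.9, -0.6, -6.5]
finger_gap: 16.0
grip_force: 108.1
[('scoop_grip', [[536.0, -196.4, 288.1]]), ('scoop_mouth', [[602.8, -191.1, 155.5]]), ('yellow_mouth', [[559.8, -195.5, 135.9]])]
[ -21.62052379   14.36209441   74.07348647   -6.18610636  103.67859907
 -117.22940812]
```

View pics/s7.png

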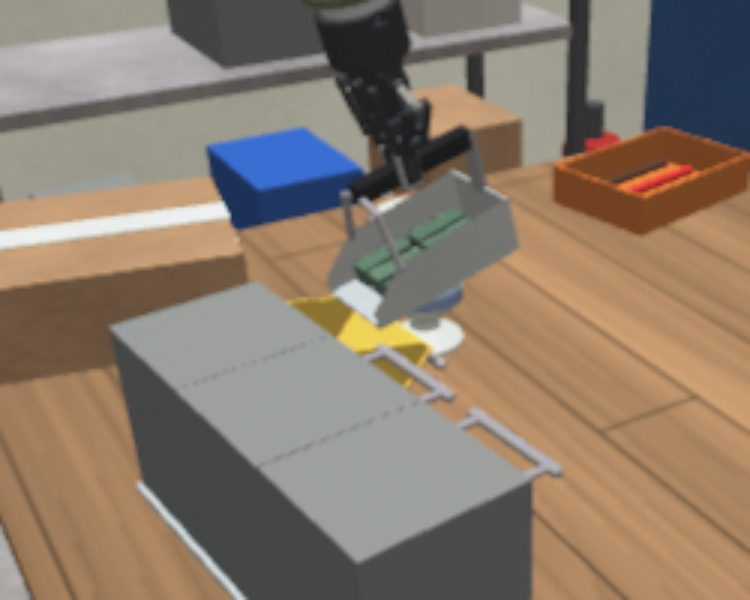

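The scoop mouth, around (360,300), is over the yellow bin's opening and the stones are still in place. I'll keep tipping.

```bash
python3 -m handwheel '[[-1,-0.47,0,-0.37,0,0.04,0],[-1,-0.47,0,-0.37,0,0.04,0],[-1,-0.47,0,-0.37,0,0.04,0],[-1,-0.47,0,-0.37,0,0.04,0],[-1,-0.47,0,-0.37,0,0.04,0],[-1,-0.47,0,-0.37,0,0.04,0],[-1,-0.47,0,-0.37,0,0.04,0],[-1,0,0,0,0,0,0],[-1,0,0,0,0,0,0],[-1,0,0,0,0,0,0],[-1,0,0,0,0,0,0],[-1,0,0,0,0,0,0]]'
python3 -m handwheel '[[-1,-0.59,0,-0.46,0,0.05,0],[-1,-0.59,0,-0.46,0,0.05,0],[-1,-0.59,0,-0.46,0,0.05,0],[-1,-0.59,0,-0.46,0,0.05,0],[-1,-0.59,0,-0.46,0,0.05,0],[-1,0,0,0,0,0,0],[-1,0,0,0,0,0,0],[-1,0,0,0,0,0,0],[-1,0,0,0,0,0,0]]'
python3 - <<'E'
from h import *
p=snapshot('scene')
print([(q,[np.round(x['location'],1).tolist() for x in place_of(p,q)[:6]]) for q in ('scoop_grip','scoop_mouth','yellow_mouth','stone0')])
cv2.imwrite('pics/s8.png',cv2.resize(p['image'][60:260,80:330],None,fx=3,fy=3)[:,:,::-1]); print(sense()['joint_pos'])
E
```

```text
time: 19.23
tool_pos: [577.9, -194.3, 305.0]
tcp_rot: [-179.9, -29.6, -175.3]
ft_force: [-0.3, -0.0, -1.9]
finger_gap: 16.3
grip_force: 109.3
time: 19.98
tool_pos: [615.0, -191.2, 308.2]
tcp_rot: [-179.9, -43.7, -175.3]
ft_force: [-0.5, -0.5, -2.7]
finger_gap: 15.6
grip_force: 109.2
[('scoop_grip', [[606.3, -194.9, 312.3]]), ('scoop_mouth', [[597.6, -189.4, 158.6]]), ('yellow_mouth', [[561.6, -193.8, 138.3]]), ('stone0', [[624.9, 355.9, 0.2]])]
[ -14.65386694   58.86655459   19.74000568  -21.80717376  141.5146659
 -121.62672732]
```

View pics/s8.png

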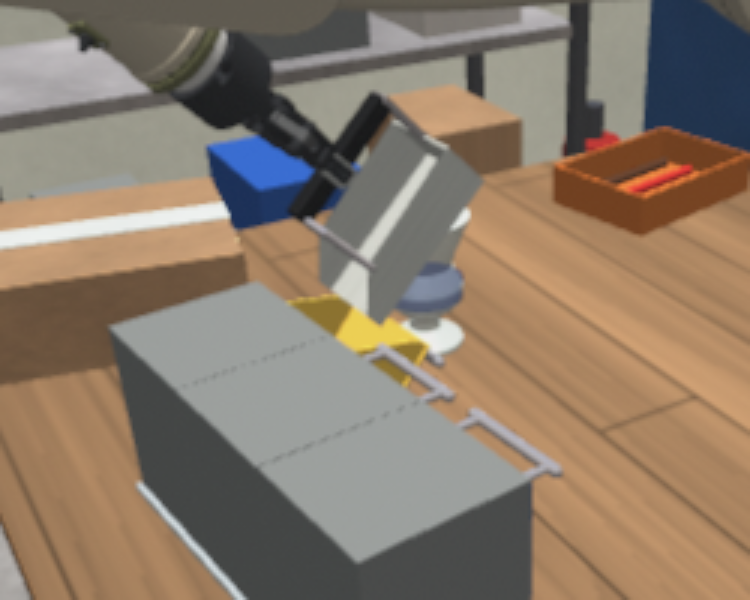

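The scoop is empty: the load reading fell by about 4 N, and only bare floor shows. I'll level it, lift it, and set it down in the clear space in front of the units.

```bash
python3 -m handwheel '[[-1,0.68,0,0.55,0,-0.06,0],[-1,0.68,0,0.55,0,-0.06,0],[-1,0.68,0,0.55,0,-0.06,0],[-1,0.68,0,0.55,0,-0.06,0],[-1,0.68,0,0.55,0,-0.06,0],[-1,0.68,0,0.55,0,-0.06,0],[-1,0.68,0,0.55,0,-0.06,0],[-1,0.68,0,0.55,0,-0.06,0],[-1,0.68,0,0.55,0,-0.06,0],[-1,0.68,0,0.55,0,-0.06,0],[-1,0.68,0,0.55,0,-0.06,0],[-1,0.68,0,0.55,0,-0.06,0]]'
python3 -m handwheel '[[-1,0.5,0,0.4,0,-0.045,0],[-1,0,0,-1.5,0,0,0],[-1,0,0,-2.5,0,0,0],[-1,0,0,-2,0,0,0],[-1,1,0,0,0,0,0],[-1,2,0,0,0,0,0],[-1,2.5,0,0,0,0,0],[-1,2,0,0,0,0,0],[-1,1,0,0,0,0,0],[-1,0,0,0,0,0,0]]'
python3 - <<'E'
from h import *
to([430,50,116],Ro.from_euler('xyz',[180,0,185],degrees=True))
p=snapshot('top')
print([(q,[np.round(x['location'],1).tolist() for x in place_of(p,q)[:6]]) for q in ('yellow_mouth','yellow_handle','stone0','scoop','scoop_grip','vase')])
save(p,'t9.png')
E
```

```text
time: 21.23
tool_pos: [515.1, -199.1, 281.1]
tcp_rot: [-179.9, -2.6, -175.2]
ft_force: [-0.8, -0.6, -2.6]
finger_gap: 15.6
grip_force: 109.2
time: 22.07
tool_pos: [424.3, -206.8, 336.8]
tcp_rot: [-180.0, -0.2, -175.3]
ft_force: [-0.9, -0.1, -3.3]
finger_gap: 16.1
grip_force: 109.2
t 22.0667 tcp [ 424. -207.  337.] [-180.    -0.2 -175.3] gap 16.077133119313054
shift cm [-2.76 25.55 22.06]
rotvec [-0.    -0.004 -0.005]
[('yellow_mouth', [[565.2, -197.3, 134.9]]), ('yellow_handle', [[542.9, -198.3, 101.0], [444.1, -357.8, -0.6]]), ('stone0', [[647.2, -163.4, 39.2], [662.3, -162.3, 53.0], [663.9, -188.0, 52.3], [664.9, -217.6, 55.4], [648.2, -213.8, 36.8], [644.8, -193.6, 37.3]]), ('scoop', [[435.5, -208.8, 221.2], [444.9, -358.0, 3.2]]), ('scoop_grip', [[413.6, -206.6, 334.8]]), ('vase', [[444.1, -354.7, -0.5], [436.9, -206.6, 218.4]])]
```

All six stones are found in the bin, which is still open.

```bash
python3 -m handwheel '[[-1,-0.4,2,0,0,0,0],[-1,-0.4,3.5,0,0,0,0],[-1,-0.4,3.5,0,0,0,0],[-1,-0.4,3.5,0,0,0,0],[-1,-0.4,3.5,0,0,0,0],[-1,-0.4,3.5,0,0,0,0],[-1,-0.4,3.5,0,0,0,0],[-1,0,2,0,0,0,0],[-1,0,0,2,0,0,0],[-1,0,0,3.5,0,0,0],[-1,0,0,3.5,0,0,0],[-1,0,0,3.5,0,0,0]]'
python3 -m handwheel '[[-1,0,0,3.5,0,0,0],[-1,0,0,2.5,0,0,0],[-1,0,0,1.5,0,0,0],[-1,0,0,0.7,0,0,0],[-1,0,0,0.5,0,0,0],[-1,0,0,0.3,0,0,0],[-1,0,0,0,0,0,0],[-1,0,0,0,0,0,0]]'
python3 -c "
from h import *
to([430,50,115.3],Ro.from_euler('xyz',[180,0,185],degrees=True))
for c in ('scene','wrist'):
    p=snapshot(c);print([(q,[np.round(x['location'],1).tolist() for x in place_of(p,q)[:1]]) for q in ('scoop','scoop_mouth','scoop_grip')])"
```

```text
time: 23.42
tool_pos: [433.2, 45.3, 210.7]
tcp_rot: [-180.0, -0.1, -175.1]
ft_force: [0.7, 0.5, -2.5]
finger_gap: 15.7
grip_force: 109.3
time: 24.08
tool_pos: [433.4, 44.7, 123.0]
tcp_rot: [-180.0, -0.1, -175.2]
ft_force: [-0.2, -1.0, -2.0]
finger_gap: 15.8
grip_force: 109.2
t 24.0833 tcp [433.  45. 123.] [-1.800e+02 -1.000e-01 -1.752e+02] gap 15.840766380445094
shift cm [0.3  0.56 0.77]
rotvec [-0.    -0.002 -0.004]
[('scoop', [[443.0, 42.3, 4.6]]), ('scoop_mouth', [[523.3, 54.0, 6.6]]), ('scoop_grip', [[425.2, 46.4, 122.4]])]
[('scoop', [[440.4, 40.9, 8.6]]), ('scoop_mouth', []), ('scoop_grip', [[422.9, 39.5, 119.1]])]
```

```bash
python3 -m handwheel '[[-1,0,0,0.3,0,0,0],[-1,0,0,0.2,0,0,0],[-1,0,0,0.15,0,0,0],[-1,0,0,0.1,0,0,0],[-1,0,0,0,0,0,0],[-1,0,0,0,0,0,0]]'
```

```text
time: 24.98
tool_pos: [432.8, 44.7, 115.3]
tcp_rot: [-180.0, -0.2, -175.2]
ft_force: [-5.3, -0.8, 8.0]
finger_gap: 16.1
grip_force: 111.0
```

```bash
python3 -m handwheel '[[0.2,0,0,0,0,0,0],[0.2,0,0,0,0,0,0],[0.2,0,0,0,0,0,0],[0.2,0,0,0,0,0,0],[0.2,0,0,0,0,0,0],[0.2,0,0,-0.5,0,0,0],[0.2,0,0,-1.5,0,0,0],[0.2,0,0,-3,0,0,0],[0.2,0,0,-3.5,0,0,0],[0.2,0,0,-3.5,0,0,0],[0.2,0,0,-2,0,0,0],[0.2,0,0,0,0,0,0]]'
python3 - <<'E'
from h import *
p=snapshot('scene');t=snapshot('top')
for s in (p,t): print([(q,[np.round(x['location'],1).tolist() for x in place_of(s,q)[:6]]) for q in ('scoop','scoop_mouth','scoop_grip','stone0','yellow_mouth','yellow_handle')])
cv2.imwrite('pics/f.png',np.hstack([cv2.resize(t['image'][80:272,190:390],(400,384)),cv2.resize(p['image'][130:322,100:300],(400,384))])[:,:,::-1])
E
```

```text
time: 25.98
tool_pos: [435.6, 44.7, 260.7]
tcp_rot: [-179.9, 0.3, -175.2]
ft_force: [0.4, -0.2, -0.1]
finger_gap: 51.4
grip_force: 0.0
[('scoop', [[440.2, 45.4, -1.2]]), ('scoop_mouth', [[524.7, 53.9, -0.6]]), ('scoop_grip', [[425.4, 46.7, 115.0]]), ('stone0', []), ('yellow_mouth', [[560.8, -195.6, 139.0]]), ('yellow_handle', [[539.3, -204.1, 103.0], [623.0, 353.4, 0.4]])]
[('scoop', [[444.5, 44.3, -3.3], [670.2, -185.6, 7.2]]), ('scoop_mouth', []), ('scoop_grip', [[420.9, 44.0, 113.5], [668.2, -216.3, 54.2], [642.1, -166.5, 42.5]]), ('stone0', [[644.4, -165.1, 39.7], [662.2, -161.9, 55.3], [664.9, -188.7, 52.8], [648.4, -191.0, 38.3], [647.8, -212.2, 37.8], [665.0, -215.1, 51.6]]), ('yellow_mouth', [[562.1, -197.6, 134.5]]), ('yellow_handle', [[541.2, -199.4, 99.1]])]
```

View pics/f.png

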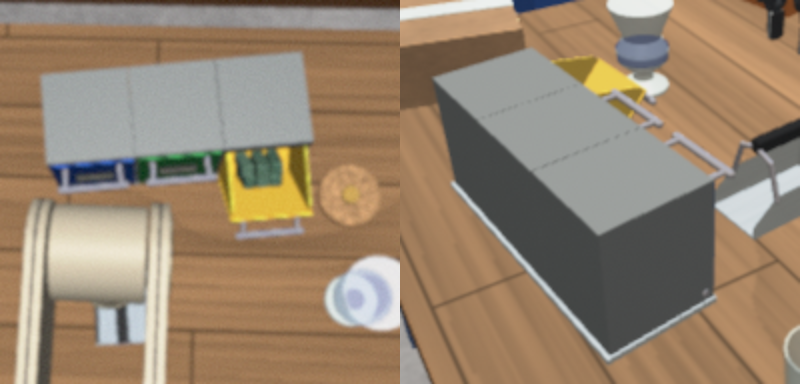

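The top view shows the bin open at (265,185) with the stones inside. The scoop stands flat on the bench and released, and the vase and wheel haven't moved. I'll hand it in.

```bash
python3 -c "
from bench import *
print(hand_in())"
```

```text
the job is handed in; nothing more can be done
None
```

I handed the job in at about 26 s; no verdict came back, but the last pictures show the yellow bin fully open with all six stones in it, the empty scoop flat on the bench and let go, and the other bins, vase and wheel undisturbed; the tumbler was never approached.

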